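# Prove the bench balance with its check weights

## Robot

A 6-joint arm with a two-finger parallel gripper is mounted at the origin on the work surface. World frame = base frame: x ahead of the robot, y to its left, z up, the work surface at z = 0. Lengths are in m, angles in rad, forces in N, time in s.
With the tool pointing down it reaches from about 0.4 to 0.925 m from the base axis. Payload 3.4 kg.
Tool frame: the origin (TCP) lies at the very end of the fingers, on their centre line; the grasp point (between the pads) lies 19 mm behind it (ctrl.pinch_z is the distance from the TCP to the grasp point, in m); z points along the fingers, y is the line along which they close (so a half turn about z gives the same grasp; the last joint's range is limited). The gripper opens to 85 mm and grips with 20 to 120 N. Pads are 22 mm wide; open, the fingers measure 114 mm over their backs; the gripper's body (76 mm by 85 mm) begins 54 mm behind the grasp point. The pads swing forward as they close: fully open they stand 13 mm farther back than shut.
Start: joints at [1.099, 0.307, 1.506, -0, 1.328, -0.073], TCP at [0.223, 0.53, 0.231] pointing down, gripper open.
Joint ranges: [-3.12, 3.12], [-1.05, 2.28], [0.14, 2.33], [-1.42, 4.57], [0.1, 2.73], [-2.68, 2.68]. Speed limits (rad/s): [2.57, 2.57, 3.14, 3.14, 3.14, 3.14].

## Interface

Orientations are given as a unit quaternion [x, y, z, w].
In Python, from cell import ctrl, vision gives the robot as it stands.
- The arm moves only by the tool jog_arm, never from a script. Its argument "increments" is a list of rows, each a list of 3 entries, a list of its own where there are three numbers: the shift along the tool's x, y, z each as a share of 0.02 m, from -1 to 1, then the turn, a rotation vector about the tool's x, y, z each as a share of 5 degrees, from -1 to 1, then the closure, from -1 (fully open) to 1 (shut). A call has 1 to 10 rows; each row shifts and turns the commanded pose from where the row before left it, along the tool's axes as they then stand; what a row does not reach is not made up. A row lasts 1/8 s, in which the tool goes at most 62.5 mm and 10.7 degrees, less where a joint would pass 70% of its speed; a pose out of reach is approached as far as the arm can. A call with a number of a shift or a turn outside -1 to 1 is refused whole. A call with a gripper value outside its range is refused whole. The fingers move at their own pace and stop on an object; "squeeze" is the grip in N (left out, the last holds). Time passes only in rows, so rows that do not move let the fingers close. It gives the time, the measured TCP pose, the force, the opening and the grip force at its end, in the units of the state.
- ctrl.get_obs(): the state, without advancing time (a new reading comes with each control period).
- vision.camera(name): name is "side" or "top"; returns a dict with "pixels" (400x640x3 uint8, blue, green, red), "depth" (400x640 float32, m along the optical axis (not along the pixel's ray), 0 where there is no reading), "intrinsics" (3x3 intrinsics, pixels), "world_to_cam" (4x4, takes a point from world to camera coordinates). Camera axes: x right, y down, z forward; pixel columns grow to the right and rows downward; lengths in m; the calibration is good to about 2 mm. A picture is of the moment at which its call begins.
- ctrl.close_job(): hands the job in; it is judged then, once.
Trained networks look in a picture, given as the dict that the camera call returned (one of the last four; its "shot" number tells which), for a name from the list of things; names that differ only in an ending like _2 or _b are one class to them, and where a whole thing is asked for, a point or a joint stands for the part that bears it (a point fixed in the world has none). Each returns a list of dicts, best first, with "conf" (0 to 1); they miss things now and then, are a little off and sometimes report something else, mostly with a low value. They report only what shows in the picture. A call takes as long as a camera call.
- vision.outline_of(target, picture): "pixels" (400x640 bool, what is visible of it) and "extent" ([centre column, centre row, width, height] in pixels, round what is visible of it).
The state is a dict: "time": time; "joint_pos": joint angles; "qvel": joint speeds; "tau": joint torques, N m; "position": TCP position; "ee_rot": TCP orientation; "wrist_force": force on the tool from outside, world axes, zero at the start; "wrist_torque": the same for the moment, N m; "opening": finger opening in m; "grasp_force": force on a finger pad.
Only numpy, scipy, OpenCV 4.12 (cv2) and the standard library are available. Lean on these libraries where they do the work, as an engineer would, in place of code of your own. Each camera call takes 0.05 s, during which the arm holds its last target. There are 200 camera calls.

## Task

Prove the bench balance before today's plates are weighed: flip the cam lever at its side fully over to free the pan, then take the check weights that are out on the mat, lightest first and heaviest last, set each one gently and centred on the pan by itself, let go and leave it there at rest for a good two seconds, then stand it upright in the lined tray. When all of them are in the tray, flip the lever fully back to lock the empty pan; never bang the pan down to its bottom stop, and leave the other things on the bench where they are.

Things in the scene. Friction and masses are not known exactly. Their poses are not given: they have to be found in the camera images.
- w200: steel check weight of 200 g: a flat disc 48 mm across and 9.5 mm thick with a round grip knob on top (neck 14 mm across and 12 mm long, then a head 24 mm across and 16 mm tall), 37.5 mm high in all. Starts upright somewhere on the rubber mat; may be absent. Origin at the centre of its underside, z up its axis
- w400: steel check weight of 400 g: a flat disc 60 mm across and 14.5 mm thick with a round grip knob on top (neck 14 mm across and 12 mm long, then a head 24 mm across and 16 mm tall), 42.5 mm high in all. Starts upright somewhere on the rubber mat; may be absent. Origin at the centre of its underside, z up its axis
- w600: steel check weight of 600 g: a flat disc 70 mm across and 17.2 mm thick with a round grip knob on top (neck 14 mm across and 12 mm long, then a head 24 mm across and 16 mm tall), 45.2 mm high in all. Starts upright somewhere on the rubber mat; may be absent. Origin at the centre of its underside, z up its axis
- w800: steel check weight of 800 g: a flat disc 80 mm across and 18.5 mm thick with a round grip knob on top (neck 14 mm across and 12 mm long, then a head 24 mm across and 16 mm tall), 46.5 mm high in all. Starts upright somewhere on the rubber mat; may be absent. Origin at the centre of its underside, z up its axis
- balance: bench balance with a green cast housing, 260 mm deep, 190 mm wide and 70 mm high, fixed to the bench; a dial slopes down at its front (-x of its own frame). Origin on the bench below the middle of the pan, x away from the dial, z up
- pan (a joint): travel of the balance's round steel pan straight down, in m: 0 at the top (empty), 0.016 at its bottom stop. While the lock is freed it sinks on its spring 0.0028 m for each 200 g (0.0025 m for the first 200 g); while locked a cam beneath holds it at 0
- pan_centre (a point): centre of the pan's flat top, marked with two engraved circles (52 and 100 mm across); the pan is a plain disc 160 mm across without a rim, its top 110 mm above the bench when empty; this point moves with the pan
- pan_lock (a joint): angle in rad of the cam lever at the balance's right side (its own -y): 0 = locked, leaning 50 degrees from upright towards the dial end (-x of the balance); 1.75 = freed, leaning 50 degrees the other way (+x). It swings over the top about an axis along the balance's y, stays where it is left and takes about 1.5 N at the ball
- lever_ball (a point): centre of the black ball, 24 mm across, at the end of the cam lever, 75 mm from the hinge
- lever_hinge (a point): the cam lever's hinge, 125 mm to the balance's own -y from its origin and 80 mm above the bench; y along the hinge axis
- mat: black rubber mat 260 x 260 mm, 3 mm thick, fixed, on one side of the balance; origin at the centre of its underside
- tray: open wooden tray lined with white paper, 240 x 240 mm outside, 220 x 220 mm inside, rim 18 mm high, inner floor 5 mm above the bench, fixed, on the other side of the balance; origin at the centre of its underside, x and y along its sides
- loupe: black eye loupe 32 mm across and 26 mm high with a short tab, standing on the mat among the weights; origin at the centre of its underside
- plate_stack: stack of gilt plates, 60 x 42 mm and 23 mm high, nearer the robot than the mat and tray; origin at the centre of its underside
- mallet: wooden mallet lying on the bench nearer the robot than the mat and tray, handle 200 mm long, head 75 mm; origin under the head
- bowl_large: steel bowl of gilt plates, 170 mm across and 65 mm high, beyond the balance; origin under its centre
- bowl_small: steel bowl of gilt plates, 124 mm across and 50 mm high, beyond the balance; origin under its centre
- flask: black flask, 60 mm across and 183 mm high, beyond the mat or tray; origin under its centre
- bench_block: steel block on a black rubber puck, 110 mm across and 59 mm high, beyond the mat or tray; origin under its centre

How it is judged:
On the way, in this order (a step that is already met when the one before it is completed fails the run):
1. the lever is flipped over so that the pan is free (value of joint pan_lock above 1.5 rad), for 0.2 s.
2. the 200 g weight stands on the free pan by itself, upright, within 12 mm of the centre, released and at rest for one and a half seconds (horizontal distance between w200 and pan_centre below 0.012 m and angle between w200's own z axis and vertical below 0.08 rad and z of w200 in the frame of balance between 0.1062 and 0.1088 m and contact force between the fingers and w200 below 0.1 N and linear speed of w200 below 0.02 m/s), for 1.5 s.
3. the 400 g weight stands on the free pan by itself, upright, within 12 mm of the centre, released and at rest for one and a half seconds (horizontal distance between w400 and pan_centre below 0.012 m and angle between w400's own z axis and vertical below 0.08 rad and z of w400 in the frame of balance between 0.1034 and 0.106 m and contact force between the fingers and w400 below 0.1 N and linear speed of w400 below 0.02 m/s), for 1.5 s.
4. the 600 g weight stands on the free pan by itself, upright, within 12 mm of the centre, released and at rest for one and a half seconds (horizontal distance between w600 and pan_centre below 0.012 m and angle between w600's own z axis and vertical below 0.08 rad and z of w600 in the frame of balance between 0.1006 and 0.1032 m and contact force between the fingers and w600 below 0.1 N and linear speed of w600 below 0.02 m/s), for 1.5 s.
5. the 800 g weight stands on the free pan by itself, upright, within 12 mm of the centre, released and at rest for one and a half seconds (horizontal distance between w800 and pan_centre below 0.012 m and angle between w800's own z axis and vertical below 0.08 rad and z of w800 in the frame of balance between 0.0978 and 0.1004 m and contact force between the fingers and w800 below 0.1 N and linear speed of w800 below 0.02 m/s), for 1.5 s.
At the end, for the whole second after the job is handed in: Every check weight that is present stands upright and at rest on the tray's floor, its centre inside the rim; the cam lever is back within 0.2 rad of fully locked and the empty pan is up (within 1.2 mm of the top) (value of joint pan_lock below 0.2 rad and value of joint pan below 0.0012 m and x of w200 in the frame of tray between -0.11 and 0.11 m and y of w200 in the frame of tray between -0.11 and 0.11 m and z of each of w200, w400, w600, w800 in the frame of tray below 0.009 m and angle between each of w200, w400, w600, w800's own z axis and vertical below 0.08 rad and linear speed of each of w200, w400, w600, w800 below 0.02 m/s and x of w400 in the frame of tray between -0.11 and 0.11 m and y of w400 in the frame of tray between -0.11 and 0.11 m and x of w600 in the frame of tray between -0.11 and 0.11 m and y of w600 in the frame of tray between -0.11 and 0.11 m and x of w800 in the frame of tray between -0.11 and 0.11 m and y of w800 in the frame of tray between -0.11 and 0.11 m); the robot touches nothing.
It fails at once if the pan is driven to its bottom stop (more than 15 mm down) (value of joint pan above 0.015 m).
It fails at once if another thing on the bench is moved by more than 60 mm (distance of any of loupe, plate_stack, mallet, bowl_large, bowl_small, flask, bench_block from where it was at the start of the episode above 0.06 m).
Of w200, w400, w600, w800 only 2 to 4 are there at a start; the rules pass over those that are not, and their reading is None.
At some moment in a run one of w200, w400, w600, w800 may be knocked a few centimetres aside while the robot is not near it.
It also fails if it takes over 210 s, if anything falls off the work surface, if the arm or the gripper's body presses on something with over 40 N, if the wrist force passes 120 N, or if a joint passes its speed limit or range.

## Working session

There is one attempt and no reset: what is moved stays moved. The work goes in short steps, Python scripts to look and compute and a tool call to move; the robot and the scene stay as the last step left them, time stands still between calls to the robot, and variables do not carry over. Pictures are saved under pics/ and viewed, at most 14 in all, crops included, and the job is handed in when it is done.

Besides the shell and the picture viewer there is one more tool, called after "Emit:" as name(argument=value, ...), one argument or row to a line, values as JSON. jog_arm: Moves the arm, as the interface text tells. Its arguments: {"type":"object","properties":{"increments":{"type":"array"},"squeeze":{"type":"number"}},"required":["increments"]}

```bash
mkdir -p pics; ls
cat > h.py <<'E'
import numpy as np, cv2
from cell import ctrl, vision
def pts(p, mask):
    K=p["intrinsics"]; T=np.linalg.inv(p["world_to_cam"])
    v,u=np.nonzero(mask&(p["depth"]>0)); d=p["depth"][v,u]
    c=np.stack([(u-K[0,2])/K[0,0]*d,(v-K[1,2])/K[1,1]*d,d,np.ones_like(d)])
    return (T@c)[:3].T
E
python3 - <<'E'
from h import *
o=ctrl.get_obs(); print({k:np.round(v,3) for k,v in o.items()}, ctrl.pinch_z)
for n in ["top","side"]:
    p=vision.camera(n); cv2.imwrite(f"pics/{n}0.png",p["pixels"])
    T=np.linalg.inv(p["world_to_cam"]); print(n,"cam at",T[:3,3].round(3),"fwd",T[:3,2].round(2))
    for t in "w200 w400 w600 w800 balance pan_centre lever_ball mat tray loupe plate_stack mallet bowl_large bowl_small flask bench_block".split():
        for r in vision.outline_of(t,p)[:2]:
            q=pts(p,r["pixels"]); 
            if len(q): print(n,t,round(r["conf"],2),np.round(r["extent"]).astype(int),"med",np.median(q,0).round(3),"lo",np.percentile(q,2,0).round(3),"hi",np.percentile(q,98,0).round(3))
E
```

```text
pics
{'time': np.float64(0.0), 'joint_pos': array([ 1.099,  0.308,  1.508,  0.   ,  1.328, -0.073]), 'qvel': array([ 0.   ,  0.001, -0.   , -0.001,  0.   , -0.001]), 'tau': array([ 0.0000e+00, -4.5755e+01, -2.5192e+01, -0.0000e+00,  1.4000e-02,
       -0.0000e+00]), 'position': array([0.223, 0.529, 0.23 ]), 'ee_rot': array([ 0.198,  0.98 , -0.001, -0.   ]), 'wrist_force': array([0.111, 0.469, 0.527]), 'wrist_torque': array([ 0.042,  0.023, -0.039]), 'grasp_force': np.float64(0.0), 'opening': np.float64(0.085)} 0.0187
top cam at [ 0.362 -0.003  1.114] fwd [ 0.15  0.01 -0.99]
top w200 0.67 [422 229  16  19] med [ 0.438 -0.28   0.015] lo [ 0.418 -0.305  0.006] hi [ 0.46  -0.262  0.043]
top w200 0.56 [458 181  34  30] med [ 0.557 -0.378  0.022] lo [ 0.522 -0.418  0.003] hi [ 0.596 -0.345  0.052]
top w400 0.67 [422 229  16  19] med [ 0.438 -0.28   0.015] lo [ 0.418 -0.305  0.006] hi [ 0.46  -0.262  0.043]
top w400 0.56 [458 181  34  30] med [ 0.557 -0.378  0.022] lo [ 0.522 -0.418  0.003] hi [ 0.596 -0.345  0.052]
top w600 0.67 [422 229  16  19] med [ 0.438 -0.28   0.015] lo [ 0.418 -0.30
[... 4075 characters left out ...]
[ 0.3   -0.107  0.047]
side bowl_large 0.94 [407 174  66  46] med [0.782 0.146 0.038] lo [0.701 0.048 0.   ] hi [0.854 0.206 0.067]
side bowl_small 0.59 [431 235  55  46] med [ 0.766 -0.077  0.029] lo [ 0.707 -0.144  0.006] hi [ 0.816 -0.031  0.052]
side flask 0.93 [371 129  20  63] med [0.726 0.267 0.105] lo [0.706 0.257 0.008] hi [0.756 0.298 0.184]
side flask 0.27 [327 221 122  97] med [ 0.521 -0.028  0.069] lo [ 0.398 -0.107  0.004] hi [0.648 0.107 0.113]
side bench_block 0.9 [467 316  57  59] med [ 0.742 -0.319  0.045] lo [ 0.7   -0.357  0.001] hi [ 0.803 -0.254  0.061]
side bench_block 0.26 [357 356  26  22] med [ 0.504 -0.339  0.022] lo [ 0.486 -0.356  0.001] hi [ 0.526 -0.31   0.031]
```

```bash
python3 -c "
import cv2,numpy as np
a=cv2.imread('pics/top0.png');b=cv2.imread('pics/side0.png')
c=cv2.resize(a[130:280,270:520],None,fx=3.2,fy=3.2,interpolation=2);cv2.imwrite('pics/t1.png',c[:480,:800])
c=cv2.resize(b[180:400,230:480],None,fx=2.7,fy=2.7,interpolation=2);cv2.imwrite('pics/s1.png',c)
"
```

```text
(no output)
```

View pics/t1.png

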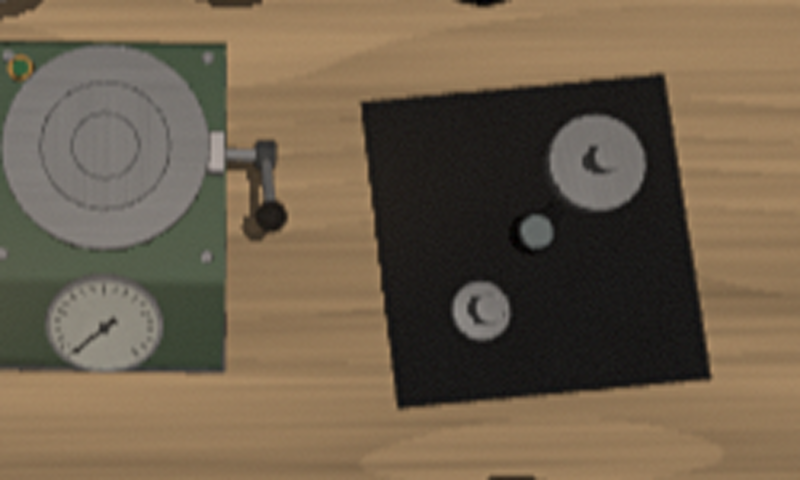

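View pics/s1.png

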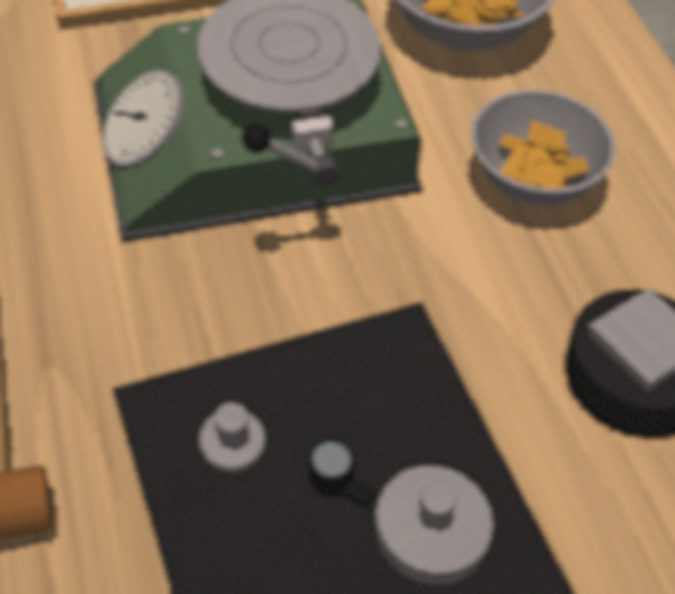

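```bash
cat >> h.py <<'E'
def cloud(names=("top","side")):
    P=[]
    for n in names:
        p=vision.camera(n); P.append(np.c_[pts(p,np.ones(p["depth"].shape,bool)), p["pixels"].reshape(-1,3)[(p["depth"]>0).ravel()]])
    return P
def circ(q):
    (c,r)=cv2.minEnclosingCircle(q[:,:2].astype(np.float32)); return np.round(c,4),round(r,4)
def box(q,x,y,z): return q[(q[:,0]>x[0])&(q[:,0]<x[1])&(q[:,1]>y[0])&(q[:,1]<y[1])&(q[:,2]>z[0])&(q[:,2]<z[1])]
E
python3 - <<'E'
from h import *
for n,q in zip(("top","side"),cloud()):
    print(n)
    pan=box(q,(.46,.66),(-.08,.12),(.105,.118)); s=pan[:,:2]; print(" pan",((np.percentile(s,.5,0)+np.percentile(s,99.5,0))/2).round(4),np.ptp(s,0).round(3),np.median(pan[:,2]).round(4))
    for nm,c in (("a",(.438,-.28)),("b",(.558,-.38))):
        for z in ((.034,.06),(.010,.030)):
            k=box(q,(c[0]-.05,c[0]+.05),(c[1]-.05,c[1]+.05),z)
            if nm=='b': k=k[~((k[:,0]<.53)&(k[:,1]>-.345))]
            print(" ",nm,z,len(k),((k[:,:2].min(0)+k[:,:2].max(0))/2).round(4),np.ptp(k[:,:2],0).round(4),np.percentile(k[:,2],[50,90]).round(4))
    l=box(q,(.45,.66),(-.16,-.06),(.07,.2)); d=l[l[:,3:].max(1)<60]
    print(" lever",len(l),"dark",len(d),d[:,:3].mean(0).round(4) if len(d) else 0, d[:,:3].min(0).round(3),d[:,:3].max(0).round(3))
    b=box(d,(.4,.7),(-.2,0),(.12,.2)); print(" ball",len(b),b[:,:3].min(0).round(4),b[:,:3].max(0).round(4),b[:,:3].mean(0).round(4))
    g=box(q,(.35,.7),(-.1,.14),(.03,.085)); g=g[(g[:,4]>g[:,3]*1.1)&(g[:,4]>g[:,5]*1.1)]; print(" housing",cv2.minAreaRect(g[:,:2].astype(np.float32)))
    t=box(q,(.3,.7),(.17,.5),(.012,.024)); print(" tray rim",cv2.minAreaRect(t[:,:2].astype(np.float32)))
E
```

```text
top
 pan [0.5613 0.0216] [0.158 0.159] 0.1106
  a (0.034, 0.06) 72 [ 0.4388 -0.2847] [0.023  0.0226] [0.0408 0.0428]
  a (0.01, 0.03) 180 [ 0.4517 -0.2942] [0.072  0.0677] [0.0132 0.017 ]
  b (0.034, 0.06) 83 [ 0.5594 -0.3835] [0.0223 0.0231] [0.0495 0.0524]
  b (0.01, 0.03) 663 [ 0.5555 -0.3836] [0.0851 0.0803] [0.0222 0.025 ]
 lever 492 dark 93 [ 0.5165 -0.1014  0.1251] [ 0.492 -0.111  0.082] [ 0.566 -0.092  0.145]
 ball 67 [ 0.4916 -0.1106  0.1291] [ 0.5106 -0.0918  0.1445] [ 0.5008 -0.1011  0.1385]
 housing ((0.531379222869873, 0.02172216773033142), (0.18651209771633148, 0.24524983763694763), 89.1897964477539)
 tray rim ((0.4987317621707916, 0.3322848975658417), (0.24242360889911652, 0.2387058436870575), 89.28866577148438)
side
 pan [0.5612 0.0189] [0.159 0.161] 0.1103
  a (0.034, 0.06) 121 [ 0.438  -0.2852] [0.0224 0.026 ] [0.0401 0.0421]
  a (0.01, 0.03) 287 [ 0.4504 -0.2974] [0.0721 0.0647] [0.0132 0.0155]
  b (0.034, 0.06) 168 [ 0.5589 -0.3851] [0.0248 0.0237] [0.0489 0.0511]
  b (0.01, 0.03) 1299 [ 0.554  -0.3854] [0.0897 0.0798] [0.0218 0.0238]
 lever 630 dark 153 [ 0.524  -0.1091  0.1145] [ 0.491 -0.115  0.07 ] [ 0.617 -0.081  0.144]
 ball 92 [ 0.4909 -0.1152  0.1247] [ 0.5125 -0.0947  0.1442] [ 0.5008 -0.1078  0.1367]
 housing ((0.5304662585258484, 0.017844289541244507), (0.19161103665828705, 0.23923195898532867), 87.96096801757812)
 tray rim ((0.4963642358779907, 0.3316650390625), (0.2515523433685303, 0.24068324267864227), 89.15036010742188)
```

Emit:
jog_arm(
  increments=[
    [[-1,0,0],[0,0,-0.91],1],
    [[-1,0,0],[0,0,-0.91],1],
    [[-1,0,0],[0,0,-0.91],1],
    [[-1,0,0],[0,0,-0.91],1],
    [[-1,0,0],[0,0,-0.91],1],
    [[-1,-1,0],[0,0,0],1],
    [[-1,-1,0],[0,0,0],1],
    [[-1,-1,0],[0,0,0],1],
    [[-1,-1,0],[0,0,0],1],
    [[-1,-1,0],[0,0,0],1],
  ],
  squeeze=20,
)

```text
time: 3.05
position: [0.4203, 0.4054, 0.2313]
ee_rot: [0.001, 1.0, 0.0, 0.0]
wrist_force: [-0.5, 1.0, -0.4]
opening: 0.0001
grasp_force: 0.0
```

Emit:
jog_arm(
  increments=[
    [[-0.1,-1,0],[0,0,0],1],
    [[-0.1,-1,0],[0,0,0],1],
    [[-0.1,-1,0],[0,0,0],1],
    [[-0.1,-1,0],[0,0,0],1],
    [[-0.1,-1,0],[0,0,0],1],
    [[-0.1,-1,0],[0,0,0],1],
    [[-0.1,-1,0],[0,0,0],1],
    [[-0.1,-1,0],[0,0,0],1],
    [[-0.1,-1,0],[0,0,0],1],
    [[-0.1,-1,0],[0,0,0],1],
  ],
)

```text
time: 4.3
position: [0.4394, 0.2047, 0.2313]
ee_rot: [0.001, 1.0, 0.0, 0.0]
wrist_force: [0.4, 0.6, -0.4]
opening: -0.0
grasp_force: 0.0
```

Emit:
jog_arm(
  increments=[
    [[-0.1,-1,0],[0,0,0],1],
    [[-0.1,-1,0],[0,0,0],1],
    [[-0.1,-1,0],[0,0,0],1],
    [[-0.1,-1,0],[0,0,0],1],
    [[-0.1,-1,0],[0,0,0],1],
    [[-0.1,-1,0],[0,0,0],1],
    [[-0.1,-1,0],[0,0,0],1],
    [[-0.1,-1,0],[0,0,0],1],
    [[-0.1,-1,0],[0,0,0],1],
    [[-0.1,-1,0],[0,0,0],1],
  ],
)

```text
time: 5.55
position: [0.4588, 0.0047, 0.2313]
ee_rot: [0.001, 1.0, -0.0, 0.0]
wrist_force: [0.8, 0.6, -0.2]
opening: 0.0003
grasp_force: 0.0
```

Emit:
jog_arm(
  increments=[
    [[-0.1,-1,0],[0,0,0],1],
    [[-0.1,-1,0],[0,0,0],1],
    [[0,-1,0],[0,0,0],1],
    [[0,-1,0.5],[0,0,0],1],
    [[0,-1,1],[0,0,0],1],
    [[0,-0.4,1],[0,0,0],1],
    [[0,0,1],[0,0,0],1],
    [[0,0,1],[0,0,0],1],
    [[0,0,0.8],[0,0,0],1],
    [[0,0,0],[0,0,0],1],
  ],
)

```text
time: 6.8
position: [0.4615, -0.1022, 0.1243]
ee_rot: [0.001, 1.0, 0.0, -0.001]
wrist_force: [-0.4, 0.2, 0.8]
opening: -0.0002
grasp_force: 0.0
```

Emit:
jog_arm(
  increments=[
    [[-0.5,0,0],[0,0,0],1],
    [[-0.6,0,-0.1],[0,0,0],1],
    [[-0.6,0,-0.55],[0,0,0],1],
    [[-0.6,0,-0.33],[0,0,0],1],
    [[-0.6,0,-0.2],[0,0,0],1],
    [[-0.6,0,-0.1],[0,0,0],1],
    [[-0.6,0,0],[0,0,0],1],
    [[-0.6,0,0.1],[0,0,0],1],
    [[-0.6,0,0.2],[0,0,0],1],
    [[-0.6,0,0.33],[0,0,0],1],
  ],
)

```text
time: 8.05
position: [0.5817, -0.1021, 0.1376]
ee_rot: [0.001, 1.0, 0.0, -0.0]
wrist_force: [-1.2, -0.5, 0.8]
opening: 0.0001
grasp_force: 0.7
```

Emit:
jog_arm(
  increments=[
    [[-0.5,0,0.45],[0,0,0],1],
    [[-0.3,0,0.25],[0,0,0],1],
    [[0,0,0],[0,0,0],1],
  ],
)

```text
time: 8.43
position: [0.5934, -0.1022, 0.1224]
ee_rot: [0.001, 1.0, 0.0, -0.004]
wrist_force: [-6.8, -1.4, 0.9]
opening: 0.0
grasp_force: 3.0
```

Run:
```python
from h import *
p=vision.camera("side"); cv2.imwrite("pics/s2.png",cv2.resize(p["pixels"][120:280,240:440],None,fx=3,fy=3))
q=np.c_[pts(p,np.ones(p["depth"].shape,bool)), p["pixels"].reshape(-1,3)[(p["depth"]>0).ravel()]]
d=box(q,(.45,.66),(-.16,-.07),(.07,.16)); d=d[d[:,3:].max(1)<60]; print(len(d),d[:,:3].mean(0),d[:,:3].min(0),d[:,:3].max(0))
```

```text
204 [ 0.59163044 -0.10758153  0.11592474] [ 0.45915705 -0.12042267  0.07020714] [ 0.64460352 -0.07015922  0.15996085]
```

View pics/s2.png

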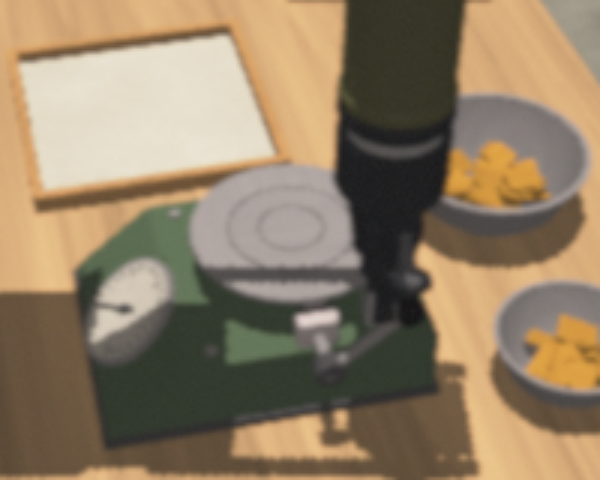

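Emit:
jog_arm(
  increments=[
    [[0.3,0,-1],[0,0,0],1],
    [[0,0,-1],[0,0,0],0.5],
    [[0,0,-1],[0,0,0],0],
    [[1,-1,0],[0,0,0],-0.18],
    [[1,-1,0],[0,0,0],-0.18],
    [[1,-1,0],[0,0,0],-0.18],
    [[1,-1,0],[0,0,0],-0.18],
    [[1,-1,0],[0,0,0],-0.18],
    [[1,-1,0],[0,0,0],-0.18],
    [[1,-1,0.5],[0,0,0],-0.18],
  ],
)

```text
time: 9.72
position: [0.4509, -0.243, 0.1744]
ee_rot: [0.001, 1.0, -0.0, 0.001]
wrist_force: [0.0, -0.2, -0.1]
opening: 0.0506
grasp_force: 0.0
```

Emit:
jog_arm(
  increments=[
    [[0,-1,1],[0,0,0],-0.18],
    [[0,-1,1],[0,0,0],-0.18],
    [[0,0,1],[0,0,0],-0.18],
    [[0,0,0],[0,0,0],-0.18],
  ],
)

```text
time: 10.22
position: [0.4494, -0.2813, 0.1124]
ee_rot: [0.001, 1.0, 0.001, -0.002]
wrist_force: [0.4, -0.2, 0.5]
opening: 0.0507
grasp_force: 0.0
```

Run:
```python
from h import *
for n,q in zip(("top","side"),cloud()):
    for nm,c in (("a",(.438,-.285)),("b",(.559,-.384))):
        k=box(q,(c[0]-.05,c[0]+.05),(c[1]-.05,c[1]+.05),(.035,.056)); print(n,nm,len(k),((k[:,:2].min(0)+k[:,:2].max(0))/2).round(4) if len(k) else 0,np.ptp(k[:,:2],0).round(4) if len(k) else 0)
    l=box(q,(.52,.68),(-.16,-.07),(.075,.16)); d=l[l[:,3:].max(1)<60]; print(d[:,:3].mean(0),d[:,:3].max(0))
```

```text
top a 59 [ 0.4364 -0.2849] [0.018  0.0234]
top b 18 [ 0.5634 -0.3775] [0.0143 0.0107]
[ 0.60350209 -0.1040605   0.1290578 ] [ 0.62205767 -0.09491696  0.14344892]
side a 114 [ 0.438  -0.2863] [0.0226 0.0253]
side b 166 [ 0.5585 -0.385 ] [0.0234 0.0248]
[ 0.60593675 -0.11200869  0.12802831] [ 0.61997652 -0.10199615  0.14055031]
```

Emit:
jog_arm(
  increments=[
    [[0.57,-0.21,0.8],[0,0,0],-0.18],
    [[0,0,1],[0,0,0],-0.18],
    [[0,0,1],[0,0,0],-0.18],
    [[0,0,1],[0,0,0],-0.18],
    [[0,0,0.6],[0,0,0],-0.18],
    [[0,0,0.45],[0,0,0],-0.18],
    [[0,0,0],[0,0,0],-0.18],
  ],
)

```text
time: 11.2
position: [0.4391, -0.286, 0.0172]
ee_rot: [0.001, 1.0, 0.0, -0.0]
wrist_force: [0.7, 0.2, 0.0]
opening: 0.0507
grasp_force: 0.0
```

Emit:
jog_arm(
  increments=[
    [[0,0,0],[0,0,0],0.3],
    [[0,0,0],[0,0,0],0.6],
    [[0,0,0],[0,0,0],0.8],
    [[0,0,0],[0,0,0],1],
    [[0,0,0],[0,0,0],1],
  ],
  squeeze=40,
)

```text
time: 11.82
position: [0.4395, -0.2863, 0.018]
ee_rot: [0.001, 1.0, -0.0, 0.001]
wrist_force: [-0.7, 1.8, 5.7]
opening: 0.0224
grasp_force: 39.2
```

Emit:
jog_arm(
  increments=[
    [[0,0,-0.2],[0,0,0],1],
    [[0,0,-0.5],[0,0,0],1],
    [[0,0,-1],[0,0,0],1],
    [[0,0,-1],[0,0,0],1],
    [[0,0,-1],[0,0,0],1],
    [[0,0,-1],[0,0,0],1],
    [[0,0,-1],[0,0,0],1],
    [[0,0,-1],[0,0,0],1],
    [[0,0,-1],[0,0,0],1],
    [[0,0,0],[0,0,0],1],
  ],
)

```text
time: 13.08
position: [0.4399, -0.2869, 0.1731]
ee_rot: [0.001, 1.0, -0.001, 0.002]
wrist_force: [0.2, 0.3, -2.8]
opening: 0.0227
grasp_force: 39.3
```

Run:
```python
from h import *
o=ctrl.get_obs(); print(o["position"],o["wrist_force"],o["opening"])
p=vision.camera("side"); u,v=[int(x) for x in (lambda c:(c[0]/c[2],c[1]/c[2]))(p["intrinsics"]@(p["world_to_cam"]@np.r_[o["position"],1])[:3])]
print(u,v); cv2.imwrite("pics/s3.png",cv2.resize(p["pixels"][max(v-60,0):v+60,u-70:u+70],None,fx=4,fy=4))
```

```text
[ 0.439917   -0.28694264  0.17305604] [ 0.18513578  0.29113309 -2.81792898] 0.02269016811433741
315 292
```

View pics/s3.png

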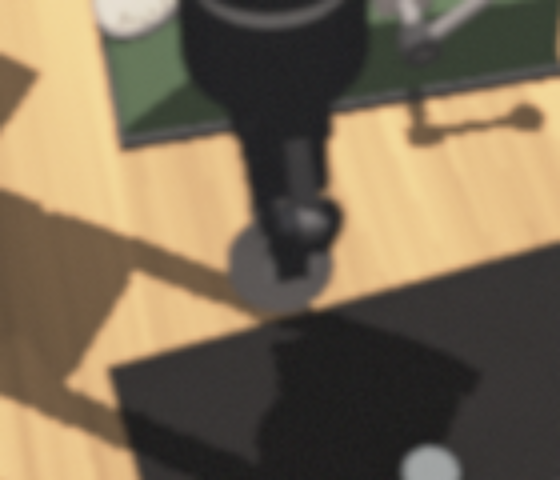

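Emit:
jog_arm(
  increments=[
    [[-0.2,0.5,0],[0,0,0],1],
    [[-0.4,1,0],[0,0,0],1],
    [[-0.4,1,0],[0,0,0],1],
    [[-0.4,1,0],[0,0,0],1],
    [[-0.4,1,0],[0,0,0],1],
    [[-0.4,1,0],[0,0,0],1],
    [[-0.4,1,0],[0,0,0],1],
    [[-0.4,1,0],[0,0,0],1],
    [[-0.4,1,0],[0,0,0],1],
    [[-0.4,1,0],[0,0,0],1],
  ],
)

```text
time: 14.38
position: [0.5147, -0.0946, 0.17]
ee_rot: [0.001, 1.0, 0.0, -0.001]
wrist_force: [-0.3, 0.3, -1.6]
opening: 0.0225
grasp_force: 39.3
```

Emit:
jog_arm(
  increments=[
    [[-0.4,1,0],[0,0,0],1],
    [[-0.4,1,0],[0,0,0],1],
    [[-0.4,1,0],[0,0,0],1],
    [[-0.4,1,0],[0,0,0],1],
    [[-0.4,1,0],[0,0,0],1],
    [[-0.33,0.85,0.5],[0,0,0],1],
    [[0,0,0.8],[0,0,0],1],
    [[0,0,0.5],[0,0,0],1],
    [[0,0,0.2],[0,0,0],1],
    [[0,0,0],[0,0,0],1],
  ],
)

```text
time: 15.62
position: [0.5618, 0.02, 0.1308]
ee_rot: [0.001, 1.0, -0.0, -0.001]
wrist_force: [0.7, 0.6, -2.4]
opening: 0.0226
grasp_force: 39.4
```

Emit:
jog_arm(
  increments=[
    [[0,0,0.1],[0,0,0],1],
    [[0,0,0.1],[0,0,0],1],
    [[0,0,0.1],[0,0,0],1],
    [[0,0,0.1],[0,0,0],1],
    [[0,0,0],[0,0,0],1],
    [[0,0,0],[0,0,0],1],
  ],
)

```text
time: 16.38
position: [0.5623, 0.0206, 0.1235]
ee_rot: [0.001, 1.0, -0.0, 0.0]
wrist_force: [0.2, -0.2, -0.7]
opening: 0.0224
grasp_force: 39.5
```

Run:
```python
from h import *
o=ctrl.get_obs(); print(o["position"],o["wrist_force"])
for n,q in zip(("top","side"),cloud()):
    a=box(q,(.48,.65),(-.06,.10),(.095,.116)); r=np.hypot(a[:,0]-.561,a[:,1]-.02); k=a[(r>.045)&(r<.078)]; print(n,"pan z",len(k),np.median(k[:,2]).round(4),k[:,2].mean().round(4))
    d=a[(r<.03)]; print(" disc?",len(d),np.percentile(d[:,2],[10,50,90]).round(4) if len(d) else 0)
```

```text
[0.56231628 0.02057308 0.12346188] [ 0.19416078 -0.21450348 -0.66201621]
top pan z 915 0.1087 0.1087
 disc? 114 [0.1069 0.1097 0.1129]
side pan z 1420 0.1085 0.1084
 disc? 139 [0.1075 0.1096 0.1143]
```

Emit:
jog_arm(
  increments=[
    [[0,0,0.04],[0,0,0],1],
    [[0,0,0],[0,0,0],1],
    [[0,0,0],[0,0,0],0.2],
    [[0,0,0],[0,0,0],0],
    [[0,0,0],[0,0,0],-0.18],
    [[0,0,0],[0,0,0],-0.18],
    [[0,0,0],[0,0,0],-0.18],
  ],
)

```text
time: 17.35
position: [0.5622, 0.0207, 0.1225]
ee_rot: [0.001, 1.0, 0.0, -0.0]
wrist_force: [-0.1, 0.4, -0.5]
opening: 0.0503
grasp_force: 0.0
```

Emit:
jog_arm(
  increments=[
    [[0,0,-0.3],[0,0,0],-0.18],
    [[0,0,-0.6],[0,0,0],-0.18],
    [[0,0,-1],[0,0,0],-0.18],
    [[0,0,-1],[0,0,0],-0.18],
    [[0,0,0],[0,0,0],-0.18],
    [[0,0,0],[0,0,0],-0.18],
    [[0,0,0],[0,0,0],-0.18],
    [[0,0,0],[0,0,0],-0.18],
    [[0,0,0],[0,0,0],-0.18],
    [[0,0,0],[0,0,0],-0.18],
  ],
)

```text
time: 18.6
position: [0.5621, 0.0206, 0.1803]
ee_rot: [0.001, 1.0, 0.0, -0.0]
wrist_force: [0.3, 0.8, -0.1]
opening: 0.0502
grasp_force: 0.0
```

```bash
cat >> h.py <<'E'
def panlook(cx=.561,cy=.02,hmin=.125,hmax=.155):
    o=ctrl.get_obs(); print("t",o["time"],o["position"].round(4),o["opening"].round(4))
    for n,q in zip(("top","side"),cloud()):
        a=box(q,(.48,.65),(-.06,.10),(.09,.116)); r=np.hypot(a[:,0]-cx,a[:,1]-cy); k=a[(r>.045)&(r<.078)]
        h=box(q,(cx-.03,cx+.03),(cy-.03,cy+.03),(hmin,hmax))
        print(n,"pan z",np.median(k[:,2]).round(4),"head",len(h),((h[:,:2].min(0)+h[:,:2].max(0))/2).round(4),np.ptp(h[:,:2],0).round(3),np.percentile(h[:,2],[50,90]).round(4))
        for nm,c in (("a",(.438,-.285)),("b",(.559,-.384))):
            k=box(q,(c[0]-.05,c[0]+.05),(c[1]-.05,c[1]+.05),(.037,.056))
            if len(k): print("  mat",nm,len(k),((k[:,:2].min(0)+k[:,:2].max(0))/2).round(4),np.ptp(k[:,:2],0).round(4))
E
python3 -c "
from h import *; panlook()"
```

```text
Traceback (most recent call last):
  File "h.py", line 17, in panlook
    o=ctrl.get_obs(); print("t",o["time"],o["position"].round(4),o["opening"].round(4))
                                                                 ^^^^^^^^^^^^^^^^^^
AttributeError: 'float' object has no attribute 'round'
```

Emit:
jog_arm(
  increments=[
    [[0,0,0],[0,0,0],-0.18],
    [[0,0,0],[0,0,0],-0.18],
    [[0,0,0],[0,0,0],-0.18],
    [[0,0,0],[0,0,0],-0.18],
    [[0,0,0],[0,0,0],-0.18],
    [[0,0,0],[0,0,0],-0.18],
    [[0,0,0],[0,0,0],-0.18],
    [[0,0,0],[0,0,0],-0.18],
  ],
)

```text
time: 19.6
position: [0.5622, 0.0206, 0.1805]
ee_rot: [0.001, 1.0, 0.0, -0.0]
wrist_force: [-0.3, -0.6, 0.1]
opening: 0.0504
grasp_force: 0.0
```

```bash
sed -i 's/o\["opening"\].round(4)/round(float(o["opening"]),4)/' h.py
python3 -c "
from h import *; panlook()"
```

```text
t 19.6 [0.5622 0.0206 0.1805] 0.0504
top pan z 0.1079 head 43 [0.5555 0.0198] [0.012 0.021] [0.1451 0.1476]
  mat b 81 [ 0.5598 -0.3838] [0.023  0.0232]
side pan z 0.1077 head 101 [0.5614 0.0176] [0.023 0.024] [0.1437 0.1458]
  mat b 164 [ 0.5585 -0.3855] [0.0227 0.0241]
```

Emit:
jog_arm(
  increments=[
    [[0,0,0.8],[0,0,0],-0.18],
    [[0,0,0.8],[0,0,0],-0.18],
    [[0,0,0.7],[0,0,0],0],
    [[0,0,0.4],[0,0,0],0.2],
    [[0,0,0.1],[0,0,0],0.3],
    [[0,0,0],[0,0,0],0.3],
  ],
  squeeze=20,
)

```text
time: 20.45
position: [0.5624, 0.0206, 0.1245]
ee_rot: [0.001, 1.0, 0.0, 0.0]
wrist_force: [-0.2, 0.1, 0.1]
opening: 0.0296
grasp_force: 0.0
```

Emit:
jog_arm(
  increments=[
    [[0,0,0],[0,0,0],0.36],
    [[0,0,0],[0,0,0],0.4],
    [[0,0,0],[0,0,0],0.44],
    [[0,0,0],[0,0,0],0.5],
  ],
)

```text
time: 20.95
position: [0.5625, 0.0206, 0.1248]
ee_rot: [0.001, 1.0, -0.0, 0.0]
wrist_force: [0.5, -0.6, 0.7]
opening: 0.0231
grasp_force: 20.4
```

Emit:
jog_arm(
  increments=[
    [[0,0,0],[0,0,0],0.7],
    [[0,0,0],[0,0,0],1],
  ],
  squeeze=25,
)

```text
time: 21.2
position: [0.5625, 0.0206, 0.1246]
ee_rot: [0.001, 1.0, -0.0, 0.0]
wrist_force: [0.7, -0.6, 0.8]
opening: 0.0229
grasp_force: 24.6
```

Emit:
jog_arm(
  increments=[
    [[0,0,-0.2],[0,0,0],1],
    [[0,0,-0.5],[0,0,0],1],
    [[0,0.2,-1],[0,0,0],1],
    [[0,0.6,-1],[0,0,0],1],
    [[0.3,1,0],[0,0,0],1],
    [[0.3,1,0],[0,0,0],1],
    [[0.4,1,0],[0,0,0],1],
    [[0.4,1,0],[0,0,0],1],
    [[0.4,1,0],[0,0,0],1],
    [[0.4,1,0],[0,0,0],1],
  ],
)

```text
time: 22.45
position: [0.5168, 0.1583, 0.1776]
ee_rot: [0.0, 1.0, -0.0, -0.001]
wrist_force: [0.6, 0.0, -1.7]
opening: 0.0228
grasp_force: 24.7
```

Emit:
jog_arm(
  increments=[
    [[0.4,1,0],[0,0,0],1],
    [[0.4,1,0],[0,0,0],1],
    [[0.4,1,0],[0,0,0],1],
    [[0.4,1,0.5],[0,0,0],1],
    [[0.4,1,0.5],[0,0,0],1],
    [[0.4,1,0.5],[0,0,0],1],
    [[0.4,1,0.5],[0,0,0],1],
    [[0.4,1,0.5],[0,0,0],1],
    [[0.4,1,0.5],[0,0,0],1],
    [[0.3,1,0.5],[0,0,0],1],
  ],
)

```text
time: 23.7
position: [0.439, 0.3579, 0.1074]
ee_rot: [0.0, 1.0, -0.0, -0.001]
wrist_force: [0.4, 0.1, -1.5]
opening: 0.0228
grasp_force: 24.7
```

Emit:
jog_arm(
  increments=[
    [[0,0.8,0.5],[0,0,0],1],
    [[0,0.5,1],[0,0,0],1],
    [[0,0,1],[0,0,0],1],
    [[0,0,0.8],[0,0,0],1],
    [[0,0,0.4],[0,0,0],1],
    [[0,0,0.2],[0,0,0],1],
    [[0,0,0.1],[0,0,0],1],
    [[0,0,0.1],[0,0,0],1],
    [[0,0,0],[0,0,0],1],
  ],
)

```text
time: 24.82
position: [0.441, 0.3829, 0.0268]
ee_rot: [0.001, 1.0, 0.0, 0.0]
wrist_force: [-0.6, -0.8, -2.5]
opening: 0.0231
grasp_force: 24.7
```

Emit:
jog_arm(
  increments=[
    [[0,0,0.1],[0,0,0],1],
    [[0,0,0.08],[0,0,0],1],
    [[0,0,0],[0,0,0],1],
    [[0,0,0],[0,0,0],1],
  ],
)

```text
time: 25.32
position: [0.4408, 0.3829, 0.0229]
ee_rot: [0.001, 1.0, -0.0, -0.0]
wrist_force: [-0.3, -0.2, -2.4]
opening: 0.023
grasp_force: 24.7
```

Emit:
jog_arm(
  increments=[
    [[0,0,0.05],[0,0,0],1],
    [[0,0,0.05],[0,0,0],1],
    [[0,0,0],[0,0,0],1],
    [[0,0,0],[0,0,0],1],
  ],
)

```text
time: 25.82
position: [0.4409, 0.383, 0.0225]
ee_rot: [0.001, 1.0, 0.0, 0.0]
wrist_force: [-2.3, -1.3, 9.4]
opening: 0.0227
grasp_force: 25.7
```

Emit:
jog_arm(
  increments=[
    [[0,0,-0.05],[0,0,0],1],
    [[0,0,0],[0,0,0],0.3],
    [[0,0,0],[0,0,0],0],
    [[0,0,0],[0,0,0],-0.18],
    [[0,0,-0.5],[0,0,0],-0.18],
    [[0,0,-1],[0,0,0],-0.18],
    [[0,0,-1],[0,0,0],-0.18],
    [[0,-1,-1],[0,0,0],-0.18],
    [[0,-1,-1],[0,0,0],-0.18],
    [[0,-1,-1],[0,0,0],-0.18],
  ],
)

```text
time: 27.08
position: [0.4407, 0.3223, 0.1332]
ee_rot: [0.001, 1.0, 0.0, 0.0]
wrist_force: [0.3, -0.0, -0.3]
opening: 0.0502
grasp_force: 0.0
```

Run:
```python
from h import *
p=vision.camera("top"); q=pts(p,np.ones(p["depth"].shape,bool))
k=box(q,(.40,.48),(.33,.43),(.035,.06)); print("head",len(k),k.min(0),k.max(0))
cv2.imwrite("pics/t2.png",cv2.resize(p["pixels"][150:270,125:525],None,fx=2,fy=2))
```

```text
Traceback (most recent call last):
ValueError: zero-size array to reduction operation minimum which has no identity
```

Emit:
jog_arm(
  increments=[
    [[-0.2,-1,-1],[0,0,0],-0.18],
    [[-0.2,-1,-1],[0,0,0],-0.18],
    [[-0.2,-1,-0.8],[0,0,0],-0.18],
    [[-0.2,-1,0],[0,0,0],-0.18],
    [[-0.2,-1,0],[0,0,0],-0.18],
    [[-0.2,-1,0],[0,0,0],-0.18],
    [[-0.2,-1,0],[0,0,0],-0.18],
    [[-0.2,-1,0],[0,0,0],-0.18],
    [[-0.2,-1,0],[0,0,0],-0.18],
    [[-0.2,-1,0],[0,0,0],-0.18],
  ],
)

```text
time: 28.38
position: [0.4804, 0.1219, 0.1881]
ee_rot: [0.001, 1.0, 0.0, 0.0]
wrist_force: [0.2, 0.6, 0.6]
opening: 0.0506
grasp_force: 0.0
```

Emit:
jog_arm(
  increments=[
    [[-0.2,-1,0],[0,0,0],-0.18],
    [[-0.2,-1,0],[0,0,0],-0.18],
    [[-0.2,-1,0],[0,0,0],-0.18],
    [[-0.2,-1,0],[0,0,0],-0.18],
    [[-0.2,-1,0],[0,0,0],-0.18],
    [[-0.2,-1,0],[0,0,0],-0.18],
    [[-0.2,-1,0],[0,0,0],-0.18],
    [[-0.2,-1,0],[0,0,0],-0.18],
    [[-0.2,-1,0],[0,0,0],-0.18],
    [[-0.2,-1,0],[0,0,0],-0.18],
  ],
)

```text
time: 29.62
position: [0.5202, -0.0784, 0.188]
ee_rot: [0.001, 1.0, 0.0, 0.0]
wrist_force: [-0.3, -0.3, 0.4]
opening: 0.0501
grasp_force: 0.0
```

Run:
```python
from h import *
print(ctrl.get_obs()["position"])
ps=[vision.camera(n) for n in ("top","side")]
for p in ps:
    q=pts(p,np.ones(p["depth"].shape,bool))
    for nm,X,Y in (("tray",(.39,.49),(.33,.43)),("mat",(.37,.63),(-.45,-.21))):
        k=box(q,X,Y,(.037,.06)); print(nm,len(k),k.min(0).round(4) if len(k) else 0,k.max(0).round(4) if len(k) else 0)
cv2.imwrite("pics/t3.png",cv2.resize(ps[0]["pixels"][150:270,125:525],None,fx=2,fy=2))
```

```text
[ 0.52017465 -0.07841059  0.18804252]
tray 74 [0.4304 0.3701 0.0371] [0.4515 0.393  0.0467]
mat 80 [ 0.5482 -0.3958  0.0388] [ 0.5707 -0.3721  0.0557]
tray 37 [0.4297 0.3675 0.037 ] [0.4508 0.3921 0.0465]
mat 161 [ 0.5472 -0.3976  0.0372] [ 0.5707 -0.3736  0.0527]
```

View pics/t3.png

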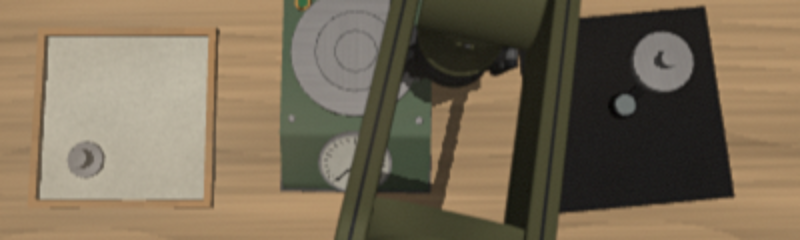

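Emit:
jog_arm(
  increments=[
    [[-0.1,-1,0],[0,0,0],-0.18],
    [[-0.1,-1,0],[0,0,0],-0.18],
    [[-0.1,-1,0],[0,0,0],-0.18],
    [[-0.1,-1,0],[0,0,0],-0.18],
    [[-0.1,-1,0],[0,0,0],-0.18],
    [[-0.1,-1,0],[0,0,0],-0.18],
    [[-0.1,-1,0],[0,0,0],-0.18],
    [[-0.2,-1,0],[0,0,0],-0.18],
    [[-0.2,-1,0],[0,0,0],-0.18],
    [[-0.2,-1,0],[0,0,0],-0.18],
  ],
)

```text
time: 30.98
position: [0.546, -0.2787, 0.1879]
ee_rot: [0.001, 1.0, 0.0, 0.0]
wrist_force: [-0.2, 0.3, 0.4]
opening: 0.0503
grasp_force: 0.0
```

Emit:
jog_arm(
  increments=[
    [[-0.2,-1,0.5],[0,0,0],-0.18],
    [[-0.2,-1,0.5],[0,0,0],-0.18],
    [[-0.2,-1,1],[0,0,0],-0.18],
    [[-0.05,-1,1],[0,0,0],-0.18],
    [[0,-1,0.5],[0,0,0],-0.18],
    [[0,-0.3,0],[0,0,0],-0.18],
    [[0,0,0],[0,0,0],-0.18],
  ],
)

```text
time: 31.85
position: [0.5586, -0.384, 0.1182]
ee_rot: [0.001, 1.0, -0.0, 0.0]
wrist_force: [0.1, -0.3, 1.0]
opening: 0.0502
grasp_force: 0.0
```

Run:
```python
from h import *
print(ctrl.get_obs()["position"])
for p in [vision.camera(n) for n in ("top","side")]:
    q=pts(p,np.ones(p["depth"].shape,bool))
    for z in ((.037,.06),(.018,.0255)):
        k=box(q,(.50,.63),(-.45,-.34),z); print("mat",len(k),k.min(0).round(4) if len(k) else 0,k.max(0).round(4) if len(k) else 0)
```

```text
[ 0.55861239 -0.3839661   0.1181697 ]
mat 65 [ 0.5481 -0.3964  0.0374] [ 0.5676 -0.3717  0.0548]
mat 480 [ 0.5214 -0.4236  0.018 ] [ 0.598  -0.3444  0.0254]
mat 163 [ 0.5472 -0.3975  0.0371] [ 0.5707 -0.3734  0.0531]
mat 1130 [ 0.501  -0.4249  0.018 ] [ 0.5983 -0.3404  0.0254]
```

Still in place under the gripper; descend .089 and grasp.

Emit:
jog_arm(
  increments=[
    [[0,0,1],[0,0,0],-0.18],
    [[0,0,1],[0,0,0],-0.18],
    [[0,0,1],[0,0,0],0],
    [[0,0,0.8],[0,0,0],0.2],
    [[0,0,0.4],[0,0,0],0.3],
    [[0,0,0.25],[0,0,0],0.3],
    [[0,0,0],[0,0,0],0.4],
    [[0,0,0],[0,0,0],0.7],
    [[0,0,0],[0,0,0],1],
    [[0,0,0],[0,0,0],1],
  ],
  squeeze=50,
)

```text
time: 33.2
position: [0.5587, -0.3835, 0.0294]
ee_rot: [0.001, 1.0, -0.0, 0.0]
wrist_force: [-1.0, -0.0, 1.2]
opening: 0.0222
grasp_force: 49.0
```

Emit:
jog_arm(
  increments=[
    [[0,0,-0.1],[0,0,0],1],
    [[0,0,-0.3],[0,0,0],1],
    [[0,0,-0.6],[0,0,0],1],
    [[0,0,-1],[0,0,0],1],
    [[0,0,-1],[0,0,0],1],
    [[0,0,-1],[0,0,0],1],
    [[0,0,-1],[0,0,0],1],
    [[0,0,-1],[0,0,0],1],
    [[0,0,-1],[0,0,0],1],
    [[0,0,-1],[0,0,0],1],
  ],
)

```text
time: 34.45
position: [0.5581, -0.383, 0.19]
ee_rot: [0.001, 1.0, 0.0, -0.0]
wrist_force: [-0.6, -0.8, -7.3]
opening: 0.0221
grasp_force: 49.4
```

Emit:
jog_arm(
  increments=[
    [[0,0.4,0],[0,0,0],1],
    [[0,0.8,0],[0,0,0],1],
    [[0,1,0],[0,0,0],1],
    [[0,1,0],[0,0,0],1],
    [[0,1,0],[0,0,0],1],
    [[0,1,0],[0,0,0],1],
    [[0,1,0],[0,0,0],1],
    [[0,1,0],[0,0,0],1],
    [[0,1,0],[0,0,0],1],
    [[0,1,0],[0,0,0],1],
  ],
)

```text
time: 35.7
position: [0.5589, -0.1981, 0.189]
ee_rot: [0.001, 1.0, -0.0, 0.0]
wrist_force: [-0.2, 0.6, -7.2]
opening: 0.0222
grasp_force: 49.5
```

Emit:
jog_arm(
  increments=[
    [[0,1,0],[0,0,0],1],
    [[0,1,0],[0,0,0],1],
    [[0,1,0],[0,0,0],1],
    [[0,1,0],[0,0,0],1],
    [[0,1,0],[0,0,0],1],
    [[0,1,0],[0,0,0],1],
    [[0,1,0],[0,0,0],1],
    [[-0.05,1,0],[0,0,0],1],
    [[-0.05,1,0],[0,0,0],1],
    [[-0.05,1,0],[0,0,0],1],
  ],
)

```text
time: 36.95
position: [0.5623, 0.002, 0.1889]
ee_rot: [0.001, 1.0, -0.0, 0.0]
wrist_force: [0.4, -0.0, -7.0]
opening: 0.0223
grasp_force: 49.5
```

Emit:
jog_arm(
  increments=[
    [[0,0.6,0],[0,0,0],1],
    [[0,0.3,0.3],[0,0,0],1],
    [[0,0,0.7],[0,0,0],1],
    [[0,0,0.5],[0,0,0],1],
    [[0,0,0.3],[0,0,0],1],
    [[0,0,0.2],[0,0,0],1],
    [[0,0,0.1],[0,0,0],1],
    [[0,0,0],[0,0,0],1],
    [[0,0,0],[0,0,0],1],
  ],
)

```text
time: 38.08
position: [0.5625, 0.0186, 0.1473]
ee_rot: [0.001, 1.0, -0.0, 0.0]
wrist_force: [0.0, 0.4, -8.2]
opening: 0.0222
grasp_force: 49.6
```

Emit:
jog_arm(
  increments=[
    [[0,0,0.15],[0,0,0],1],
    [[0,0,0.15],[0,0,0],1],
    [[0,0,0.1],[0,0,0],1],
    [[0,0,0.1],[0,0,0],1],
    [[0,0,0.1],[0,0,0],1],
    [[0,0,0.1],[0,0,0],1],
    [[0,0,0.1],[0,0,0],1],
    [[0,0,0.1],[0,0,0],1],
    [[0,0,0],[0,0,0],1],
    [[0,0,0],[0,0,0],1],
  ],
)

```text
time: 39.33
position: [0.5622, 0.0187, 0.1291]
ee_rot: [0.001, 1.0, 0.0, 0.0]
wrist_force: [-1.7, 0.1, -2.1]
opening: 0.0223
grasp_force: 50.0
```

```bash
python3 -c "
from h import *; panlook(); print(ctrl.get_obs()['wrist_force'])"
```

```text
t 39.325 [0.5622 0.0187 0.1291] 0.0223
top pan z 0.1033 head 12 [0.5422 0.0144] [0.021 0.039] [0.1259 0.1273]
side pan z 0.1029 head 97 [0.5649 0.0106] [0.029 0.041] [0.1445 0.1528]
[-1.2889716  -0.31059747 -3.34259296]
```

Emit:
jog_arm(
  increments=[
    [[0,0,0.05],[0,0,0],1],
    [[0,0,0.05],[0,0,0],1],
    [[0,0,0.05],[0,0,0],1],
    [[0,0,0],[0,0,0],1],
    [[0,0,0],[0,0,0],1],
  ],
)

```text
time: 40.05
position: [0.5622, 0.0186, 0.126]
ee_rot: [0.001, 1.0, -0.0, 0.0]
wrist_force: [-2.5, 0.7, -0.5]
opening: 0.0221
grasp_force: 50.1
```

```bash
python3 -c "
from h import *; panlook(); print(ctrl.get_obs()['wrist_force'])"
```

```text
t 40.05 [0.5622 0.0186 0.126 ] 0.0221
top pan z 0.1 head 4 [0.5475 0.0119] [0.018 0.034] [0.1295 0.1317]
side pan z 0.0998 head 107 [0.5617 0.0108] [0.022 0.041] [0.1425 0.1526]
[-2.9598779   0.88493368 -0.45495522]
```

Emit:
jog_arm(
  increments=[
    [[0,0,0.02],[0,0,0],1],
    [[0,0,0],[0,0,0],0.4],
    [[0,0,0],[0,0,0],0.2],
    [[0,0,0],[0,0,0],0],
    [[0,0,0],[0,0,0],-0.18],
    [[0,0,-0.5],[0,0,0],-0.18],
    [[0,0,-1],[0,0,0],-0.18],
    [[0,0,-1],[0,0,0],-0.18],
    [[0,0,0],[0,0,0],-0.18],
    [[0,0,0],[0,0,0],-0.18],
  ],
  squeeze=20,
)

```text
time: 41.4
position: [0.5619, 0.0187, 0.1753]
ee_rot: [0.001, 1.0, -0.0, -0.0]
wrist_force: [0.4, 0.3, 0.2]
opening: 0.0506
grasp_force: 0.0
```

Emit:
jog_arm(
  increments=[
    [[0,0,0],[0,0,0],-0.18],
    [[0,0,0],[0,0,0],-0.18],
    [[0,0,0],[0,0,0],-0.18],
    [[0,0,0],[0,0,0],-0.18],
    [[0,0,0],[0,0,0],-0.18],
    [[0,0,0],[0,0,0],-0.18],
    [[0,0,0],[0,0,0],-0.18],
    [[0,0,0],[0,0,0],-0.18],
    [[0,0,0],[0,0,0],-0.18],
    [[0,0,0],[0,0,0],-0.18],
  ],
)

```text
time: 42.65
position: [0.5622, 0.0186, 0.1755]
ee_rot: [0.001, 1.0, -0.0, -0.0]
wrist_force: [-0.3, -0.0, -0.2]
opening: 0.0507
grasp_force: 0.0
```

Emit:
jog_arm(
  increments=[
    [[0,0,0],[0,0,0],-0.18],
    [[0,0,0],[0,0,0],-0.18],
    [[0,0,0],[0,0,0],-0.18],
    [[0,0,0],[0,0,0],-0.18],
  ],
)

```text
time: 43.15
position: [0.5622, 0.0186, 0.1755]
ee_rot: [0.001, 1.0, 0.0, -0.0]
wrist_force: [-0.2, 1.0, -0.0]
opening: 0.0501
grasp_force: 0.0
```

```bash
python3 -c "
from h import *; panlook()"
```

```text
t 43.15 [0.5622 0.0186 0.1755] 0.0501
top pan z 0.0996 head 27 [0.5555 0.0176] [0.008 0.022] [0.1446 0.1474]
side pan z 0.0992 head 97 [0.5632 0.0148] [0.023 0.024] [0.144  0.1468]
```

Emit:
jog_arm(
  increments=[
    [[0,0,0.8],[0,0,0],-0.18],
    [[0,0,0.8],[0,0,0],0],
    [[0,0,0.5],[0,0,0],0.2],
    [[0,0,0.2],[0,0,0],0.3],
    [[0,0,0.1],[0,0,0],0.3],
    [[0,0,0],[0,0,0],0.3],
    [[0,0,0],[0,0,0],0.36],
    [[0,0,0],[0,0,0],0.4],
    [[0,0,0],[0,0,0],0.44],
    [[0,0,0],[0,0,0],0.5],
  ],
  squeeze=20,
)

```text
time: 44.5
position: [0.5624, 0.0187, 0.1277]
ee_rot: [0.001, 1.0, 0.0, 0.0]
wrist_force: [0.5, -0.7, 0.4]
opening: 0.0225
grasp_force: 20.6
```

Emit:
jog_arm(
  increments=[
    [[0,0,0],[0,0,0],0.7],
    [[0,0,0],[0,0,0],1],
  ],
  squeeze=45,
)

```text
time: 44.75
position: [0.5624, 0.0187, 0.1276]
ee_rot: [0.001, 1.0, 0.0, 0.0]
wrist_force: [0.3, 0.2, 1.1]
opening: 0.022
grasp_force: 44.0
```

Emit:
jog_arm(
  increments=[
    [[0,0,-0.2],[0,0,0],1],
    [[0,0,-0.4],[0,0,0],1],
    [[0,0,-0.8],[0,0,0],1],
    [[0,0.2,-1],[0,0,0],1],
    [[0,0.6,0],[0,0,0],1],
    [[0.1,1,0],[0,0,0],1],
    [[0.1,1,0],[0,0,0],1],
    [[0.1,1,0],[0,0,0],1],
    [[0.1,1,0],[0,0,0],1],
    [[0.1,1,0],[0,0,0],1],
  ],
)

```text
time: 46.0
position: [0.5521, 0.1363, 0.1753]
ee_rot: [0.001, 1.0, -0.0, -0.0]
wrist_force: [-0.5, -0.0, -7.8]
opening: 0.022
grasp_force: 44.6
```

Emit:
jog_arm(
  increments=[
    [[0.1,1,0],[0,0,0],1],
    [[0.1,1,0],[0,0,0],1],
    [[0.1,1,0],[0,0,0],1],
    [[0.1,1,0],[0,0,0],1],
    [[0.1,1,0],[0,0,0],1],
    [[0.1,1,0],[0,0,0],1],
    [[0.15,1,0.2],[0,0,0],1],
    [[0.1,0.7,0.4],[0,0,0],1],
    [[0,0.3,0.8],[0,0,0],1],
    [[0,0,0.8],[0,0,0],1],
  ],
)

```text
time: 47.25
position: [0.5353, 0.2947, 0.1299]
ee_rot: [0.001, 1.0, -0.0, -0.0]
wrist_force: [0.2, 0.7, -8.9]
opening: 0.022
grasp_force: 44.6
```

Emit:
jog_arm(
  increments=[
    [[0,0,1],[0,0,0],1],
    [[0,0,1],[0,0,0],1],
    [[0,0,1],[0,0,0],1],
    [[0,0,0.7],[0,0,0],1],
    [[0,0,0.4],[0,0,0],1],
    [[0,0,0.2],[0,0,0],1],
    [[0,0,0.1],[0,0,0],1],
    [[0,0,0.05],[0,0,0],1],
    [[0,0,0],[0,0,0],1],
  ],
)

```text
time: 48.38
position: [0.5359, 0.2948, 0.043]
ee_rot: [0.001, 1.0, 0.0, 0.0]
wrist_force: [0.5, 0.3, -8.1]
opening: 0.0218
grasp_force: 44.6
```

Emit:
jog_arm(
  increments=[
    [[0,0,0.05],[0,0,0],1],
    [[0,0,0.03],[0,0,0],1],
    [[0,0,0],[0,0,0],1],
    [[0,0,0],[0,0,0],1],
  ],
)

```text
time: 48.88
position: [0.5357, 0.2947, 0.0409]
ee_rot: [0.001, 1.0, -0.0, -0.0]
wrist_force: [-0.2, 0.0, -8.1]
opening: 0.022
grasp_force: 44.6
```

Emit:
jog_arm(
  increments=[
    [[0,0,0.1],[0,0,0],1],
    [[0,0,0.1],[0,0,0],1],
    [[0,0,0.08],[0,0,0],1],
    [[0,0,0],[0,0,0],1],
    [[0,0,0],[0,0,0],1],
  ],
)

```text
time: 49.5
position: [0.5357, 0.2947, 0.0353]
ee_rot: [0.001, 1.0, -0.0, 0.0]
wrist_force: [0.3, 0.6, -8.1]
opening: 0.022
grasp_force: 44.6
```

Emit:
jog_arm(
  increments=[
    [[0,0,0.05],[0,0,0],1],
    [[0,0,0.04],[0,0,0],1],
    [[0,0,0],[0,0,0],1],
    [[0,0,0],[0,0,0],1],
  ],
)

```text
time: 50.0
position: [0.5358, 0.2948, 0.0341]
ee_rot: [0.001, 1.0, 0.0, 0.0]
wrist_force: [-2.2, -0.6, -1.4]
opening: 0.0223
grasp_force: 45.3
```

Emit:
jog_arm(
  increments=[
    [[0,0,0],[0,0,0],0.4],
    [[0,0,0],[0,0,0],0.2],
    [[0,0,0],[0,0,0],0],
    [[0,0,0],[0,0,0],-0.18],
    [[0,0,-0.5],[0,0,0],-0.18],
    [[0,0,-1],[0,0,0],-0.18],
    [[0,0,-1],[0,0,0],-0.18],
    [[0,0,-1],[0,0,0],-0.18],
    [[0,-0.5,-1],[0,0,0],-0.1],
    [[0,-1,-1],[0,0,0],0.3],
  ],
  squeeze=20,
)

```text
time: 51.25
position: [0.5357, 0.2646, 0.1449]
ee_rot: [0.0, 1.0, 0.0, 0.0]
wrist_force: [0.2, -0.3, 0.1]
opening: 0.0309
grasp_force: 0.0
```

Emit:
jog_arm(
  increments=[
    [[0,-1,-1],[0,0,0],0.6],
    [[0,-1,-1],[0,0,0],1],
    [[0,-1,0],[0,0,0],1],
    [[0,-1,0],[0,0,0],1],
    [[0,-1,0],[0,0,0],1],
    [[0,-1,0],[0,0,0],1],
    [[0,-1,0],[0,0,0],1],
    [[0,-1,0],[0,0,0],1],
    [[-0.2,-1,0],[0,0,0],1],
    [[-0.4,-1,0],[0,0,0],1],
  ],
)

```text
time: 52.5
position: [0.5476, 0.0633, 0.1836]
ee_rot: [0.001, 1.0, 0.0, 0.0]
wrist_force: [-0.2, 0.6, 0.1]
opening: -0.0003
grasp_force: 0.0
```

Emit:
jog_arm(
  increments=[
    [[-0.7,-1,0],[0,0,0],1],
    [[-0.7,-1,0],[0,0,0],1],
    [[-0.7,-1,0],[0,0,0],1],
    [[-0.7,-1,0],[0,0,0],1],
    [[-0.7,-1,0],[0,0,0],1],
    [[-0.7,-1,0],[0,0,0],1],
    [[-0.7,-1,0],[0,0,0],1],
    [[-0.4,-1,0],[0,0,0],1],
    [[-0.2,-0.4,0],[0,0,0],1],
    [[0,0,0],[0,0,0],1],
  ],
)

```text
time: 53.75
position: [0.6569, -0.1041, 0.1833]
ee_rot: [0.001, 1.0, 0.0, -0.0]
wrist_force: [0.3, -0.1, 0.1]
opening: -0.0002
grasp_force: 0.0
```

Run:
```python
from h import *
print(ctrl.get_obs()["position"])
ps=[vision.camera(n) for n in ("top","side")]
for p in ps:
    q=np.c_[pts(p,np.ones(p["depth"].shape,bool)), p["pixels"].reshape(-1,3)[(p["depth"]>0).ravel()]]
    for X,Y in (((.40,.48),(.34,.43)),((.50,.58),(.25,.34))):
        k=box(q,X,Y,(.037,.06))[:,:3]; print("tray",len(k),k.min(0).round(4) if len(k) else 0,k.max(0).round(4) if len(k) else 0)
    d=box(q,(.58,.63),(-.16,-.07),(.1,.15)); d=d[d[:,3:].max(1)<60][:,:3]; print("ball",len(d),d.min(0) if len(d) else 0,d.max(0) if len(d) else 0)
cv2.imwrite("pics/s4.png",cv2.resize(ps[1]["pixels"][120:280,240:440],None,fx=3,fy=3))
```

```text
[ 0.65690366 -0.10407193  0.18333248]
tray 72 [0.4305 0.3702 0.0371] [0.4515 0.3935 0.0467]
tray 76 [0.5257 0.2809 0.0387] [0.5485 0.3039 0.0559]
ball 0 0 0
tray 40 [0.4295 0.3645 0.0382] [0.4512 0.3946 0.0469]
tray 66 [0.5247 0.2791 0.0378] [0.5469 0.3062 0.0562]
ball 74 [ 0.60425844 -0.11790471  0.12482174] [ 0.62128518 -0.09694126  0.14295083]
```

View pics/s4.png

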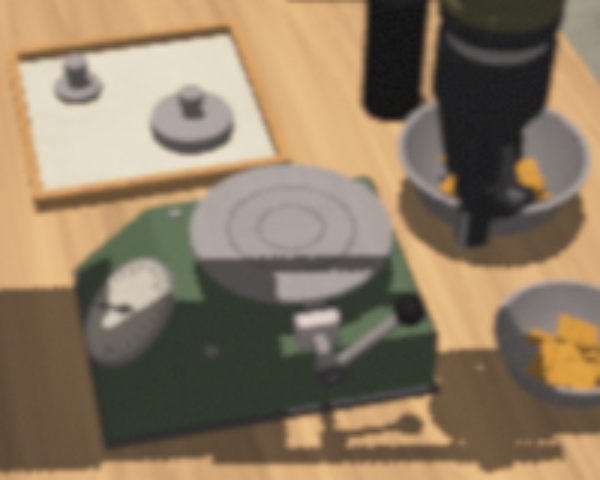

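Emit:
jog_arm(
  increments=[
    [[0,0,1],[0,0,0],1],
    [[0,0,1],[0,0,0],1],
    [[0,0,0.95],[0,0,0],1],
    [[1,0,0],[0,0,0],1],
    [[0.6,0,-0.6],[0,0,0],1],
    [[0.6,0,-0.33],[0,0,0],1],
    [[0.6,0,-0.2],[0,0,0],1],
    [[0.6,0,-0.1],[0,0,0],1],
    [[0.6,0,0],[0,0,0],1],
    [[0.6,0,0.1],[0,0,0],1],
  ],
)

```text
time: 55.1
position: [0.5635, -0.1031, 0.1469]
ee_rot: [0.001, 1.0, 0.0, -0.001]
wrist_force: [1.7, -0.1, 1.5]
opening: -0.0004
grasp_force: 0.8
```

Emit:
jog_arm(
  increments=[
    [[0.6,0,0.2],[0,0,0],1],
    [[0.6,0,0.3],[0,0,0],1],
    [[0.6,0,0.45],[0,0,0],1],
    [[0.45,0,0.35],[0,0,0],1],
    [[0,0,0],[0,0,0],1],
    [[0,0,0],[0,0,0],1],
  ],
)

```text
time: 55.85
position: [0.5233, -0.1036, 0.1216]
ee_rot: [0.001, 1.0, -0.0, 0.003]
wrist_force: [6.3, 1.4, -0.7]
opening: -0.0005
grasp_force: 3.7
```

Stop reached (6.3 N). Back off and verify.

Emit:
jog_arm(
  increments=[
    [[-0.4,0,-0.3],[0,0,0],1],
    [[0,0,-1],[0,0,0],1],
    [[0,0,-1],[0,0,0],1],
    [[0,0,-1],[0,0,0],1],
    [[-0.5,0,-1],[0,0,0],1],
    [[-1,0,0],[0,0,0],1],
    [[-1,0,0],[0,0,0],1],
    [[-1,0,0],[0,0,0],1],
    [[0,0,0],[0,0,0],1],
    [[0,0,0],[0,0,0],1],
  ],
)

```text
time: 57.1
position: [0.5964, -0.1033, 0.2063]
ee_rot: [0.001, 1.0, 0.0, -0.002]
wrist_force: [0.7, -0.5, 0.5]
opening: 0.0001
grasp_force: 0.0
```

Run:
```python
from h import *
print(ctrl.get_obs()["position"])
ps=[vision.camera(n) for n in ("top","side")]
for p in ps:
    q=np.c_[pts(p,np.ones(p["depth"].shape,bool)), p["pixels"].reshape(-1,3)[(p["depth"]>0).ravel()]]
    a=box(q,(.48,.65),(-.06,.10),(.09,.116)); print("pan",np.median(a[:,2]))
    d=box(q,(.47,.53),(-.16,-.07),(.12,.15)); d=d[d[:,3:].max(1)<60][:,:3]; print("ball",len(d),d.min(0) if len(d) else 0,d.max(0) if len(d) else 0)
cv2.imwrite("pics/s5.png",cv2.resize(ps[1]["pixels"][120:400,190:500],None,fx=2,fy=2))
```

```text
[ 0.59635007 -0.10328902  0.20631562]
pan 0.11050600378279518
ball 0 0 0
pan 0.11018022213619816
ball 84 [ 0.49014558 -0.11670751  0.12538863] [ 0.51065233 -0.09495632  0.14265909]
```

View pics/s5.png

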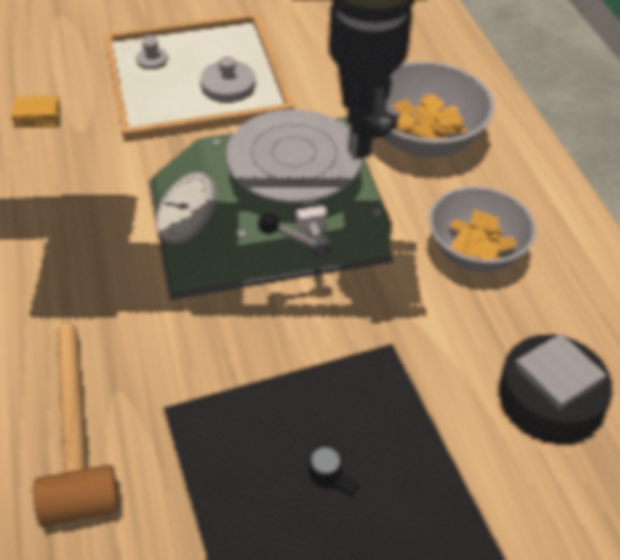

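The lever is back at its locked position (ball at crop pixel 268,222, the same spot as at the start). The pan is up at 0.1103 m, and both weights stand upright in the tray (crop pixels 150,52 and 228,80). The mat holds only the loupe, so I'm handing in.

```bash
python3 -c "
from cell import ctrl; print(ctrl.close_job())"
```

```text
the job is handed in; nothing more can be done
None
```

I proved the balance with the two check weights on the mat, 200 g then 800 g, and handed the job in; both stand upright in the tray, the pan is up and locked, and the verdict was not returned to me.

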